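# Fetch the dropped disc from under the instrument riser

### The arm

A 6-joint arm with a two-finger parallel gripper is mounted at the origin on the work surface. World frame = base frame: x ahead of the robot, y to its left, z up, the work surface at z = 0. Lengths are in m, angles in rad, forces in N, time in s.
With the tool pointing down it reaches from about 0.375 to 0.9 m from the base axis. Payload 3.1 kg.
Tool frame: the origin (TCP) lies at the very end of the fingers, on their centre line; the grasp point (between the pads) lies 19 mm behind it; z points along the fingers, y is the line along which they close (so a half turn about z gives the same grasp; the last joint's range is limited). The gripper opens to 87 mm and grips with 3 to 60 N. Pads are 19 mm wide; open, the fingers measure 117 mm over their backs; the gripper's body (75 mm by 190 mm) begins 51 mm behind the grasp point.
Start: joints at [1.048, 0.527, 1.433, -0, 1.181, -0.178], TCP at [0.211, 0.588, 0.223] pointing down, gripper open.
Joint ranges: [-3.08, 3.08], [-0.75, 2.2], [0.22, 2.44], [-1.43, 4.57], [0, 2.65], [-2.85, 2.85]. Speed limits (rad/s): [2.79, 2.79, 3.14, 3.14, 3.14, 3.14].

### API

Orientations are given as a unit quaternion [x, y, z, w].
In Python, from rig import robot gives the robot as it stands. The module is installed in compiled form; this text tells all that it offers.
- The arm moves only by the tool servo_tool, never from a script. Its argument "rows" is one flat list of numbers, 5 for each row, row after row: the closure, from -1 (fully open) to 1 (shut), so that 0 is half open, then the shift along the tool's x, y, z in m, then the turn about the tool's z in degrees. A call has 1 to 5 rows; each row shifts and turns the commanded pose from where the row before left it, along the tool's axes as they then stand; what a row does not reach is not made up. A row lasts 1/12 s, in which the tool goes at most 41.7 mm and 7.16 degrees, less where a joint would pass 70% of its speed; a pose out of reach is approached as far as the arm can. A call with a gripper value outside its range is refused whole. The fingers move at their own pace and stop on an object; "newtons" is the grip in N (left out, the last holds). Time passes only in rows, so rows that do not move let the fingers close. It gives the time, the measured TCP pose, the force, the opening and the grip force at its end, in the units of the state.
- robot.get_obs(): the state, without advancing time (a new reading comes with each control period).
- robot.camera(name): name is "side" or "top"; returns a dict with "pixels" (400x640x3 uint8, red, green, blue), "intrinsics" (3x3 intrinsics, pixels), "dist" ([k1, k2, p1, p2, k3] as OpenCV has them; the pictures are not rectified), "rvec" (rotation vector, rad) and "tvec" (3), from world to camera coordinates, as OpenCV has them. Camera axes: x right, y down, z forward; pixel columns grow to the right and rows downward; lengths in m; the calibration is good to about 2 mm. A picture is of the moment at which its call begins. There is no depth.
- robot.hand_in(): hands the job in; it is judged then, once.
Trained networks look in a picture, given as the dict that the camera call returned (one of the last four; its "shot" number tells which), for a name from the list of things; names that differ only in an ending like _2 or _b are one class to them, and where a whole thing is asked for, a point or a joint stands for the part that bears it (a point fixed in the world has none). Each returns a list of dicts, best first, with "score" (0 to 1); they miss things now and then, are a little off and sometimes report something else, mostly with a low value. They report only what shows in the picture. A call takes as long as a camera call.
- robot.spot_in(picture, query): "at" ([x, y, z] in m, in world coordinates, good to about 4 mm: the middle of the surface that is visible of it).
- robot.outline_of(picture, query): "region" (400x640 bool, what is visible of it).
- robot.place_of(picture, query): "at" ([x, y, z] in m, in world coordinates, good to about 4 mm: a listed point, or the origin of a listed thing).
The state is a dict: "time": time; "q": joint angles; "joint_velocities": joint speeds; "joint_torque": joint torques, N m; "position": TCP position; "tool_rot": TCP orientation; "ft_force": force on the tool from outside, world axes, zero at the start; "moment": the same for the moment, N m; "grip_width": finger opening in m; "grip_force": force on a finger pad.
Only numpy, scipy, OpenCV 4.12 (cv2) and the standard library are available. Lean on these libraries where they do the work, as an engineer would, in place of code of your own. Each camera call takes 0.05 s, during which the arm holds its last target. There are 200 camera calls.

### The job

A small metal disc has been dropped and lies flat under the slotted front of the instrument riser. Take the flat probe by its handle, reach in through the open front, press its rubber foot lightly down on the disc, and with steady light pressure drag the disc out over the riser's entry strip until it lies flat on the bench, at least 40 mm clear of the riser; then stand the probe back on the bench, out from under the riser and off the disc, and let go. Touch the disc only with the probe and press on it with no more than 8 N; do not knock the riser or shift the head, its cover or the meter.

Things in the scene. Friction and masses are not known exactly. Their poses are not given: they have to be found in the camera images.
- riser: Grey sheet-metal riser, fixed, carrying a white box instrument. Origin: middle of its open front edge, at bench height; +x points inwards, y across, z up. 190 mm wide (5 mm side cheeks), 235 mm deep, deck underside 36 mm above the bench. The bay under the deck is open only at the front and ends at a wall at x = 72 mm. Its floor is the bench itself.
- deck (a point): Middle of the deck's front edge, on its top, 40 mm above the bench, straight above the riser's origin. The deck is 4 mm thick; over the bay it has slots about 10 mm wide along y, through which one can see. The instrument stands on the rear deck, from 83 mm behind the front edge on, its top 152 mm above the bench.
- entry (a point): Point on the bench at riser x = -4 mm, under the crest of the entry strip: a smooth low ridge across the whole opening (along the riser's y) with an 18 degree ramp on either side. Its height is adjustable and NOT measured: the crest stands 1 to 9 mm above the bench, so the ramps reach 3 to 28 mm to either side of it. The disc must be dragged up and over it.
- disc: Plain solid aluminium disc, 36 mm across, 6 mm thick, lower edge bevelled (2 mm high, 5.5 mm wide), about 50 g. Origin: centre of its underside, z along its axis. It starts flat on the bench in the riser's bay, centre 44 to 51 mm behind the front edge and up to 50 mm to either side, too near the back wall for the probe to get behind it. It slides easily on bench and riser (friction about 0.3).
- probe: Flat probe, about 140 g. Upright black handle plate 16 mm thick (along x), 70 mm wide (y), 55 mm high, origin at the centre of its underside; grip it across the 16 mm. From it a flat steel blade 18 mm wide runs along +x, ending at x = 107 mm, its underside 8 mm and top 12 mm above the handle's underside. It stands on the handle and on a rubber foot under the blade's end.
- probe_foot (a point): Underside of the probe's rubber foot, 95 mm along the probe's +x from its origin, level with the handle's underside. The foot is a round bar across the blade (along y), 10 mm in diameter, 28 mm long; friction on the disc about 1.5. Held firmly, the foot yields about 1 mm per 3 N and the handle may tilt slightly in the fingers: let the felt force lead the height.
- head: Bystander: open round aluminium sensor head, 80 mm across, 45 mm high, with a stub 28 mm thick at its side. Origin at the centre of its underside.
- cover: Bystander: round aluminium screw cover, 86 mm across, 22 mm high. Origin at the centre of its underside.
- meter: Bystander: blue hand-held multimeter lying on its back, 180 x 85 x 35 mm, long side along its x. Origin at the centre of its underside.

How it is judged:
By the outcome, as a careful person would: the job done as asked, in the order asked, and still so for the second after the job is handed in, with the robot touching nothing.
It also fails if it takes over 72 s, if anything falls off the work surface, if the arm or the gripper's body presses on something with over 40 N, if the wrist force passes 120 N, or if a joint passes its speed limit or range.

## Working session

There is one attempt and no reset: what is moved stays moved. The work goes in short steps, Python scripts to look and compute and a tool call to move; the robot and the scene stay as the last step left them, time stands still between calls to the robot, and variables do not carry over. Pictures are saved under pics/ and viewed, at most 10 in all, crops included, and the job is handed in when it is done.

Besides the shell and the picture viewer there is one more tool, called after "Emit:" as a command line: name --argument value ..., lists and objects as JSON in quotes. servo_tool: Moves the arm, as the interface text tells. Its arguments: {"type":"object","properties":{"rows":{"type":"array","items":{"type":"number"}},"newtons":{"type":"number"}},"required":["rows"]}

```bash
mkdir -p pics; python3 - <<'E'
from rig import robot
import cv2, numpy as np
o=robot.get_obs(); print({k:np.round(v,4).tolist() for k,v in o.items()})
for c in ['side','top']:
    p=robot.camera(c); cv2.imwrite(f'pics/{c}0.png',p['pixels'][:,:,::-1])
    R=cv2.Rodrigues(np.array(p['rvec']))[0]; print(c,'cam at',np.round(-R.T@p['tvec'],3),p['intrinsics'][0][0])
    for n in ['riser','deck','entry','disc','probe','probe_foot','head','cover','meter']:
        r=robot.place_of(p,n)
        print(n,[(np.round(x['at'],4).tolist(),round(x['score'],2)) for x in r[:2]])
E
```

```text
{'time': 0.0, 'q': [1.0485, 0.5285, 1.4339, -0.0, 1.1814, -0.1785], 'joint_velocities': [-0.0021, -0.0007, -0.0001, -0.0016, -0.0019, 0.0005], 'joint_torque': [-0.0014, -44.0052, -17.6587, 0.0631, 0.0582, -0.0002], 'position': [0.2103, 0.5878, 0.2216], 'tool_rot': [0.1711, 0.9853, -0.001, -0.0004], 'ft_force': [-0.3196, 0.095, -0.3568], 'moment': [0.0174, 0.0391, -0.002], 'grip_force': 0.0, 'grip_width': 0.0871}
side cam at [ 0.292 -0.793  0.791] 422.8646690327888
riser [([0.5357, 0.1014, 0.0034], 0.72), ([0.5722, -0.1345, 0.0035], 0.28)]
deck [([0.5458, 0.101, 0.0412], 0.94)]
entry [([0.5402, 0.1004, 0.0017], 0.93)]
disc [([0.5459, 0.1468, -0.0021], 0.58)]
probe [([0.5347, -0.2198, -0.0008], 0.68)]
probe_foot [([0.5745, -0.1342, 0.0031], 0.67)]
head [([0.7666, 0.0184, 0.0013], 0.72)]
cover [([0.756, -0.1764, 0.0002], 0.73)]
meter [([0.6944, -0.4055, -0.0033], 0.73)]
top cam at [ 0.566 -0.109  1.108] 480.25779446189443
riser [([0.5429, 0.0998, -0.0016], 0.92)]
deck [([0.5397, 0.103, 0.0443], 0.71)]
entry [([0.5428, 0.1026, 0.0039], 0.64), ([0.5401, 0.0968, 0.0011], 0.61)]
disc [([0.5435, 0.1451, -0.0036], 0.63)]
probe [([0.5351, -0.2219, -0.0019], 0.58)]
probe_foot [([0.5721, -0.1311, -0.0005], 0.65)]
head [([0.7693, 0.0145, -0.0055], 0.77), ([0.7469, -0.1774, -0.0025], 0.43)]
cover [([0.7473, -0.1794, -0.0022], 0.97)]
meter [([0.6971, -0.4065, -0.0009], 0.69)]
```

View pics/top0.png

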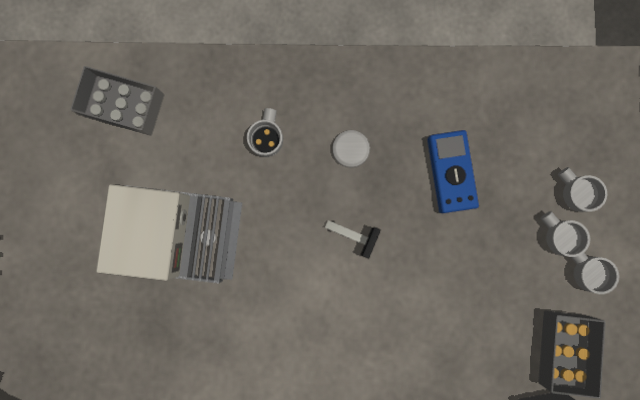

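View pics/side0.png

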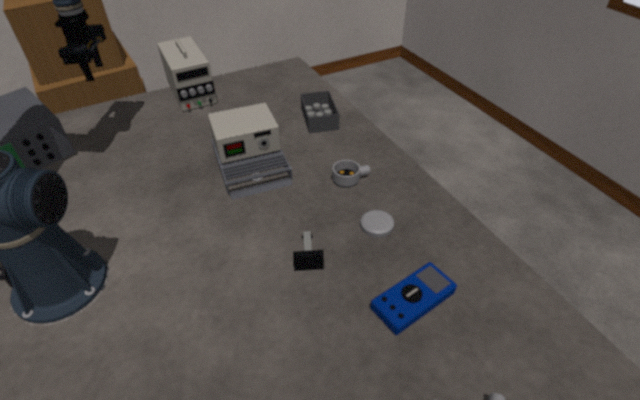

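Top view: the riser is at (100-238, 185-281), opening towards image right (world -y). The disc shows through the slots near (208,237). The probe handle is at (370,242) and its foot at (327,225). I'll zoom in and get accurate yaws.

```bash
cat > h.py <<'E'
from rig import robot
import cv2, numpy as np
def bp(p,uv,z):
    uv=np.array(uv,float).reshape(-1,1,2)
    n=cv2.undistortPoints(uv,np.array(p['intrinsics']),np.array(p['dist']))[:,0]
    R=cv2.Rodrigues(np.array(p['rvec']))[0]; c=-R.T@np.array(p['tvec']).ravel()
    d=np.c_[n,np.ones(len(n))]@R
    return c+d*((z-c[2])/d[:,2])[:,None]
def crop(p,u0,v0,w,h,s,f):
    cv2.imwrite(f,cv2.resize(p['pixels'][v0:v0+h,u0:u0+w,::-1],None,fx=s,fy=s,interpolation=cv2.INTER_CUBIC))
E
python3 - <<'E'
from h import *
p=robot.camera('top'); crop(p,165,180,80,110,5,'pics/c1.png')
def rect(n):
    r=robot.outline_of(p,n)[0]; m=r['region'].astype(np.uint8)
    c=max(cv2.findContours(m,0,1)[0],key=cv2.contourArea)
    print(n,round(r['score'],2),m.sum(),cv2.boundingRect(c))
    return c
for n,z in [('probe',.03),('disc',.006)]:
    c=rect(n); b=cv2.boxPoints(cv2.minAreaRect(c)); print(b.round(1).tolist(),bp(p,b,z).round(4).tolist(), bp(p,c.reshape(-1,2).mean(0),z))
print(robot.spot_in(p,'disc')[:1])
w=bp(p,[[110,185],[180,192],[168,280],[97,272]],.152);print(w.round(4).tolist())
crop(p,315,210,75,60,8,'pics/c2.png')
E
```

```text
probe 0.84 596 (326, 220, 54, 37)
[[321.0, 234.0], [334.6000061035156, 206.8000030517578], [381.0, 230.0], [367.3999938964844, 257.20001220703125]] [[0.5517, -0.1113, 0.03], [0.6129, -0.1413, 0.03], [0.5618, -0.2456, 0.03], [0.5009, -0.2153, 0.03]] [[ 0.54898903 -0.18864635  0.03      ]]Traceback (most recent call last):
  File "<stdin>", line 9, in <module>
  File "<stdin>", line 4, in rect
IndexError: list index out of range
```

View pics/c1.png

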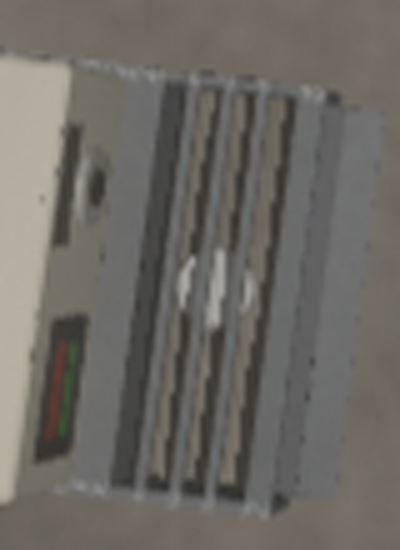

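Crop: disc circle centred at about (208.4, 238) with an 8 px radius. Deck front edge runs from about (229.5,198.5) to (219.5,283). Outer edge of the strip's ramp runs from (241.6,203) to (232,279).

```bash
python3 - <<'E'
from h import *
p=robot.camera('top')
def pr(n,uv,z):
    w=bp(p,uv,z); print(n,w.round(4).tolist()); return w
a=pr('disc',[[208.4,238]],.006)
e=pr('deckedge',[[230,198.5],[219.7,283]],.04)
t=pr('top',[[110,185],[180,192],[168,280],[97,272]],.152)
r=pr('ramp',[[241.6,203],[232,279]],0)
cr=pr('crest',[[233.6,202],[224,279]],.006)
for s,f in [(e[0]-e[1],'e'),(t[0]-t[3],'t'),(t[1]-t[2],'t'),(r[0]-r[1],'r')]:
    print(f,np.degrees(np.arctan2(s[1],s[0])),np.linalg.norm(s))
for s in (t[0]-t[1],t[3]-t[2]): print(np.degrees(np.arctan2(s[1],s[0])))
crop(p,315,210,75,60,8,'pics/c2.png')
# probe yaw: search via outline of top face
print([np.round(x['at'],4) for x in robot.spot_in(p,'probe')[:1]])
E
```

```text
disc [[0.5403, 0.1458, 0.006]]
deckedge [[0.6291, 0.0919, 0.04], [0.4425, 0.1109, 0.04]]
top [[0.6473, 0.3088, 0.152], [0.6346, 0.1704, 0.152], [0.4608, 0.1894, 0.152], [0.4757, 0.3282, 0.152]]
ramp [[0.6212, 0.0725, 0.0], [0.4471, 0.0913, 0.0]]
crest [[0.6231, 0.0899, 0.006], [0.4477, 0.1083, 0.006]]
e -5.807970033277311 0.18750260293173615
t -6.457690976185531 0.17269108107791717
t -6.249065795778739 0.17485853427869746
r -6.146942525966858 0.1751226219272864
84.74362803359183
83.84924142463709
[array([ 0.5513, -0.2025,  0.0118])]
```

View pics/c2.png

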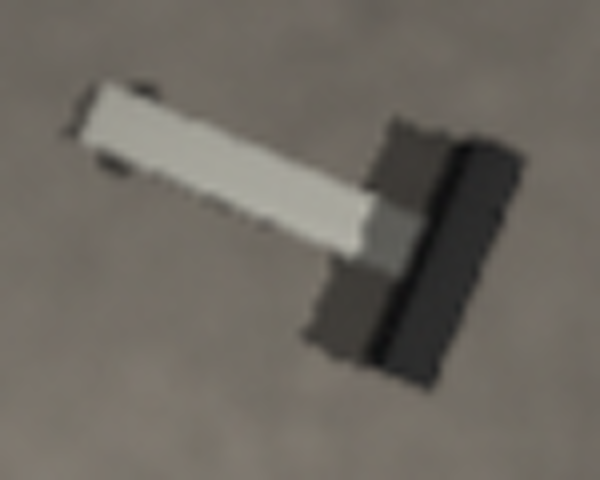

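The crop shows the probe. Handle top face corners are at about (374.7,227.1), (380.6,229.8), (369.3,258.8) and (363.5,255.6). Blade axis runs from (326.4,224.1) to (364.4,240).

```bash
cat >> h.py <<'E'
def st():
    o=robot.get_obs(); x,y,z,w=o['tool_rot']
    from scipy.spatial.transform import Rotation as Ro
    R=Ro.from_quat(o['tool_rot']).as_matrix(); return o,R
def go(xyz,yaw):  # tool shift (mm) to world TCP xyz, and turn (deg) for tool y to point at yaw deg
    o,R=st(); d=R.T@(np.array(xyz)-o['position'])
    cur=np.degrees(np.arctan2(R[1,1],R[0,1]))
    print('cur yaw',cur.round(2),'shift mm',(d*1e3).round(1),'turn',round(cur-yaw,2))
E
python3 - <<'E'
from h import *
p=robot.camera('top')
c=bp(p,[[374.7,227.1],[380.6,229.8],[369.3,258.8],[363.5,255.6]],.055); print(c.round(4).tolist(),c.mean(0))
b=bp(p,[[326.4,224.1],[364.4,240]],.012); print(b)
y=lambda s:np.degrees(np.arctan2(s[1],s[0]))
print(y(b[0]-b[1]),y(c[0]-c[3])+90,y(c[1]-c[2])+90)
m=c.mean(0); go([m[0],m[1],.10],y(b[0]-b[1]))
E
```

```text
[[0.5681, -0.2287, 0.055], [0.5623, -0.2416, 0.055], [0.499, -0.217, 0.055], [0.5058, -0.2043, 0.055]] [ 0.53377572 -0.22287432  0.055     ]
[[ 0.57406985 -0.12343182  0.012     ]
 [ 0.53865823 -0.21016485  0.012     ]]
67.79064295761825 68.65465708478061 68.77658762687808
cur yaw 70.3 shift mm [-577.7 -654.9  122.6] turn 2.51
```

Emit:
servo_tool --rows '[-1, -0.023, -0.026, 0, 0, -1, -0.023, -0.026, 0, 0, -1, -0.023, -0.026, 0, 0, -1, -0.023, -0.026, 0, 0, -1, -0.023, -0.026, 0, 0]'

```text
time: 1.72
position: [0.2754, 0.4259, 0.2227]
tool_rot: [0.171, 0.985, 0.0, 0.0]
ft_force: [0.3, 0.3, 0.2]
grip_width: 0.0869
grip_force: 0.0
```

Emit:
servo_tool --rows '[-1, -0.023, -0.026, 0, 0, -1, -0.023, -0.026, 0, 0, -1, -0.023, -0.026, 0, 0, -1, -0.023, -0.026, 0, 0, -1, -0.023, -0.026, 0, 0]'

```text
time: 2.13
position: [0.34, 0.2647, 0.2228]
tool_rot: [0.171, 0.985, 0.0, 0.0]
ft_force: [1.0, -0.2, -0.1]
grip_width: 0.0872
grip_force: 0.0
```

Emit:
servo_tool --rows '[-1, -0.023, -0.026, 0, 0, -1, -0.023, -0.026, 0, 0, -1, -0.023, -0.026, 0, 0, -1, -0.023, -0.026, 0, 0, -1, -0.023, -0.026, 0, 0]'

```text
time: 2.55
position: [0.4045, 0.1033, 0.2229]
tool_rot: [0.171, 0.985, 0.0, 0.0]
ft_force: [-0.1, -0.3, -1.4]
grip_width: 0.0868
grip_force: 0.0
```

Emit:
servo_tool --rows '[-1, -0.023, -0.026, 0, 0, -1, -0.023, -0.026, 0, 0, -1, -0.023, -0.026, 0, 0, -1, -0.023, -0.026, 0, 0, -1, -0.023, -0.026, 0, 0]'

```text
time: 2.97
position: [0.4689, -0.058, 0.2228]
tool_rot: [0.171, 0.985, 0.0, 0.0]
ft_force: [0.2, -0.1, 0.6]
grip_width: 0.0871
grip_force: 0.0
```

Emit:
servo_tool --rows '[-1, -0.023, -0.026, 0, 0, -1, -0.023, -0.026, 0, 0, -1, -0.023, -0.026, 0, 0, -1, -0.011, -0.013, 0, 2, -1, 0, 0, 0, 0]'

```text
time: 3.38
position: [0.5153, -0.1734, 0.2228]
tool_rot: [0.19, 0.982, -0.001, 0.002]
ft_force: [0.4, -0.0, -0.0]
grip_width: 0.0868
grip_force: 0.0
```

```bash
python3 - <<'E'
from h import *
go([.534,-.2228,.018],68.2); print(robot.get_obs()['time'],robot.get_obs()['position'])
E
```

```text
cur yaw 68.04 shift mm [-35.  -38.5 205. ] turn -0.16
3.3833 [ 0.51531188 -0.17337701  0.22280013]
```

Emit:
servo_tool --rows '[-1, -0.018, -0.019, 0, 0, -1, -0.017, -0.0195, 0, 0, -1, 0, 0, 0.04, 0, -1, 0, 0, 0.04, 0, -1, 0, 0, 0.03, 0]'

```text
time: 3.8
position: [0.5303, -0.2165, 0.1107]
tool_rot: [0.188, 0.982, 0.001, -0.001]
ft_force: [-0.4, 0.8, -0.1]
grip_width: 0.0868
grip_force: 0.0
```

```bash
python3 - <<'E'
from h import *
go([.534,-.2228,.018],68.2)
p=robot.camera('side'); print([np.round(x['at'],4) for x in robot.place_of(p,'probe')[:1]])
p=robot.camera('top')
print([np.round(x['at'],4) for x in robot.place_of(p,'probe')[:1]])
E
```

```text
cur yaw 68.31 shift mm [-5.9 -4.6 92.7] turn 0.11
[array([ 0.5334, -0.2229, -0.0023])]
[]
```

Emit:
servo_tool --rows '[-1, -0.006, -0.0045, 0.02, 0, -1, 0, 0, 0.03, 0, -1, 0, 0, 0.03, 0, -1, 0, 0, 0.011, 0, -1, 0, 0, 0, 0]'

```text
time: 4.42
position: [0.535, -0.2234, 0.0213]
tool_rot: [0.188, 0.982, 0.0, -0.001]
ft_force: [0.7, -0.3, 0.1]
grip_width: 0.0869
grip_force: 0.0
```

```bash
python3 - <<'E'
from h import *
go([.534,-.2228,.018],68.2)
E
```

```text
cur yaw 68.33 shift mm [1.2 0.2 3.3] turn 0.13
```

Emit:
servo_tool --rows '[-1, 0, 0, 0.003, 0, 1, 0, 0, 0, 0, 1, 0, 0, 0, 0, 1, 0, 0, 0, 0, 1, 0, 0, 0, 0]' --newtons 60

```text
time: 4.83
position: [0.5359, -0.2243, 0.0197]
tool_rot: [0.188, 0.982, -0.0, 0.001]
ft_force: [-0.4, 0.3, 0.1]
grip_width: 0.0681
grip_force: 0.0
```

Emit:
servo_tool --rows '[1, 0, 0, 0, 0, 1, 0, 0, 0, 0, 1, 0, 0, 0, 0, 1, 0, 0, 0, 0, 1, 0, 0, 0, 0]'

```text
time: 5.25
position: [0.5352, -0.2239, 0.0185]
tool_rot: [0.188, 0.982, 0.0, -0.0]
ft_force: [-0.2, 0.6, -0.4]
grip_width: 0.035
grip_force: 0.0
```

Emit:
servo_tool --rows '[1, 0, 0, 0, 0, 1, 0, 0, 0, 0, 1, 0, 0, 0, 0, 1, 0, 0, 0, 0, 1, 0, 0, 0, 0]'

```text
time: 5.67
position: [0.5352, -0.2238, 0.0185]
tool_rot: [0.188, 0.982, 0.0, -0.0]
ft_force: [0.9, 0.3, -1.2]
grip_width: 0.0156
grip_force: 60.0
```

Emit:
servo_tool --rows '[1, 0, 0, 0, 0, 1, 0, 0, 0, 0, 1, 0, 0, 0, 0, 1, 0, 0, 0, 0, 1, 0, 0, 0, 0]'

```text
time: 6.08
position: [0.5352, -0.224, 0.0185]
tool_rot: [0.188, 0.982, -0.0, -0.0]
ft_force: [0.5, 0.6, -1.4]
grip_width: 0.0156
grip_force: 60.0
```

```bash
python3 - <<'E'
from h import *
a=np.radians(84); d=np.array([.5403,.1458]); u=np.array([np.cos(a),np.sin(a)])
r=np.array([.536,.1012]); print('disc riser',(d-r)@u,(d-r)@[-u[1],u[0]])
h=d-.094*u; pre=d-.215*u; print('handle tgt',h,'pre',pre, 'far end at riser x',(h-r)@u)
go([*pre,.05],84)
E
```

```text
disc riser 0.04480514892547591 0.0003855253116537995
handle tgt [0.53047432 0.05231494] pre [ 0.51782638 -0.06802221] far end at riser x -0.04919485107452408
cur yaw 68.3 shift mm [ 73.8 138.5 -31.5] turn -15.7
```

Emit:
servo_tool --rows '[1, 0, 0, -0.01, 0, 1, 0, 0, -0.01, 0, 1, 0, 0, -0.01, -5.2, 1, 0, 0, 0, -5.2, 1, 0, 0, 0, -5.3]'

```text
time: 6.5
position: [0.5363, -0.2246, 0.0506]
tool_rot: [0.05, 0.999, -0.001, 0.001]
ft_force: [-0.6, -0.5, -0.9]
grip_width: 0.016
grip_force: 60.0
```

Emit:
servo_tool --rows '[1, 0, 0, 0, 0, 1, 0, 0, 0, 0, 1, 0, 0, 0, 0]'

```text
time: 6.75
position: [0.5354, -0.2241, 0.0491]
tool_rot: [0.053, 0.999, -0.0, 0.0]
ft_force: [-0.7, 0.5, -1.6]
grip_width: 0.0156
grip_force: 60.0
```

```bash
python3 - <<'E'
from h import *
go([.5178,-.068,.0325],84)
E
```

```text
cur yaw 83.89 shift mm [ 34.2 153.3  16.5] turn -0.11
```

Emit:
servo_tool --rows '[1, 0.009, 0.038, 0, 0, 1, 0.009, 0.038, 0, 0, 1, 0.008, 0.038, 0, 0, 1, 0.008, 0.038, 0.008, 0, 1, 0, 0, 0.008, 0]'

```text
time: 7.17
position: [0.5137, -0.0625, 0.0325]
tool_rot: [0.05, 0.999, 0.002, -0.003]
ft_force: [-1.2, 0.4, -0.4]
grip_width: 0.0156
grip_force: 60.0
```

Emit:
servo_tool --rows '[1, 0, 0, 0, 0, 1, 0, 0, 0, 0]'

```text
time: 7.33
position: [0.5178, -0.0693, 0.0324]
tool_rot: [0.052, 0.999, -0.0, 0.0]
ft_force: [-0.0, -0.2, -0.4]
grip_width: 0.0154
grip_force: 60.0
```

```bash
python3 - <<'E'
from h import *
go([.5305,.0523,.0325],84); print(robot.get_obs()['ft_force'])
p=robot.camera('side'); q=robot.camera('top')
for k in (p,q): print([[(np.round(x['at'],4),round(x['score'],2)) for x in robot.place_of(k,n)[:1]] for n in ['probe','probe_foot','disc']])
crop(q,165,180,160,110,5,'pics/c3.png')
crop(p,190,150,120,100,6,'pics/c4.png')
E
```

```text
cur yaw 84.02 shift mm [ 0.000e+00  1.222e+02 -1.000e-01] turn 0.02
[-0.00996451 -0.23048112 -0.44618396]
[[(array([ 0.5153, -0.0678,  0.0155]), 0.47)], [], [(array([0.5437, 0.1047, 0.0457]), 0.25)]]
[[], [], [(array([ 0.5424,  0.1466, -0.0022]), 0.42)]]
```

View pics/c3.png

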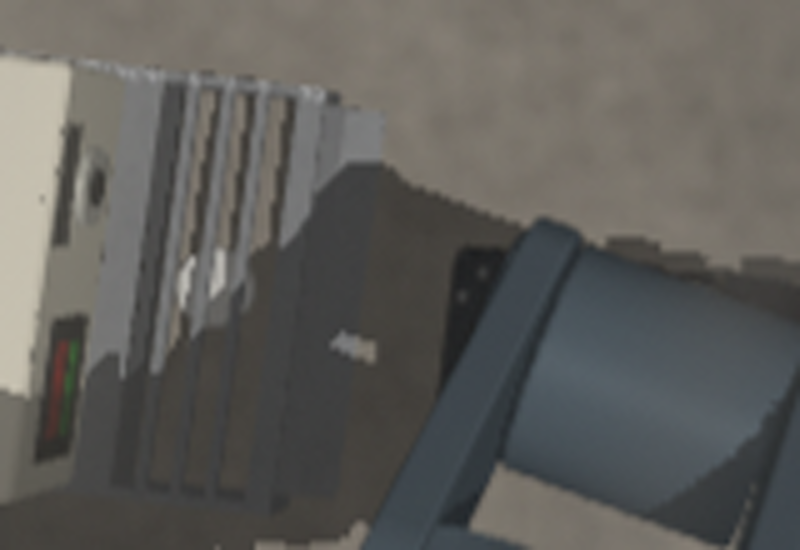

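The lit patch near crop (350,345) is part of the blade tip. I'll check it against the projected blade outline.

```bash
python3 - <<'E'
from h import *
o,R=st(); u=R[:2,1]; v=np.array([-u[1],u[0]]); P=o['position'][:2]
p=robot.camera('top')
pts=np.array([[*(P+a*u+b*v),.026] for a,b in [(.107,.009),(.107,-.009),(.05,.009),(.05,-.009)]])
uv=cv2.projectPoints(pts,np.array(p['rvec']),np.array(p['tvec']),np.array(p['intrinsics']),np.array(p['dist']))[0][:,0]
print(uv.round(1), ((uv-[165,180])*5).round())
img=np.clip(p['pixels'].astype(float)*2.2,0,255).astype(np.uint8)
q={'pixels':img}; crop(q,200,215,75,60,8,'pics/c5.png'); print(((uv-[200,215])*8).round())
print(np.linalg.norm(0)) 
E
```

```text
[[254.6 247.7]
 [255.6 239.7]
 [279.9 250.5]
 [280.8 242.5]] [[448. 338.]
 [453. 298.]
 [574. 353.]
 [579. 313.]]
[[437. 261.]
 [445. 197.]
 [639. 284.]
 [647. 220.]]
0.0
```

View pics/c5.png

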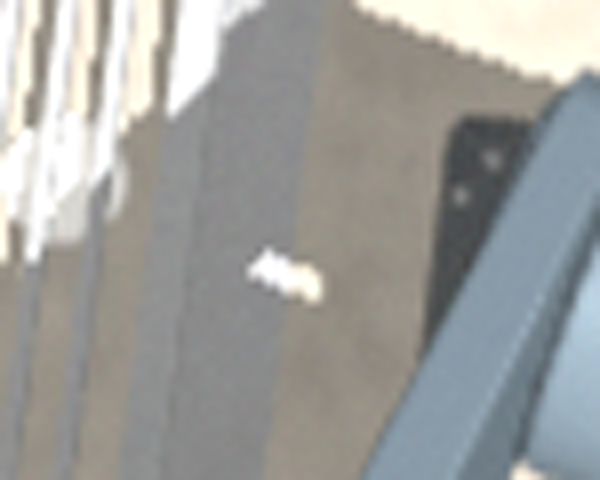

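Emit:
servo_tool --rows '[1, 0, 0.025, 0, 0, 1, 0, 0.025, 0, 0, 1, 0, 0.025, 0, 0, 1, 0, 0.02, 0, 0, 1, 0, 0, 0, 0]'

```text
time: 8.2
position: [0.5269, 0.0283, 0.0326]
tool_rot: [0.051, 0.999, 0.0, -0.0]
ft_force: [-0.6, -0.2, -1.3]
grip_width: 0.0154
grip_force: 60.0
```

Emit:
servo_tool --rows '[1, 0, 0.01, 0, 0, 1, 0, 0.01, 0, 0, 1, 0, 0.007, 0, 0, 1, 0, 0, 0, 0, 1, 0, 0, 0, 0]'

```text
time: 8.62
position: [0.5301, 0.0521, 0.0325]
tool_rot: [0.052, 0.999, -0.0, 0.0]
ft_force: [0.5, -0.1, -1.4]
grip_width: 0.0155
grip_force: 60.0
```

```bash
cat >> h.py <<'E'
def F(n=6):
    f=[];m=[]
    for _ in range(n):
        robot.camera('side'); o,R=st(); f.append(R.T@o['ft_force']); m.append(R.T@o['moment'])
    r=np.array([.536,.1012]); a=np.radians(84); u=np.array([np.cos(a),np.sin(a)]); d=o['position'][:2]-r
    print('t',round(o['time'],2),'F tool',np.mean(f,0).round(2),'sd',np.std(f,0).round(2),'M',np.mean(m,0).round(3),'sd',np.std(m,0).round(3))
    print('foot riser mm',((d@u+.095)*1e3).round(1),(d@[-u[1],u[0]]*1e3).round(1),'z',(o['position'][2]*1e3).round(2),'M/.095:',(np.mean(m,0)[0]/.095).round(2))
E
python3 - <<'E'
from h import *
F(); go([.5305,.0523,.0245],84)
p=robot.camera('top'); crop(p,165,180,160,110,5,'pics/c6.png')
E
```

```text
t 8.92 F tool [ 0.05 -0.31  1.1 ] sd [0.39 0.61 0.35] M [-0.003  0.027  0.02 ] sd [0.037 0.025 0.007]
foot riser mm 45.1 0.7 z 32.54 M/.095: -0.03
cur yaw 83.95 shift mm [-0.3  0.7  8. ] turn -0.05
```

View pics/c6.png

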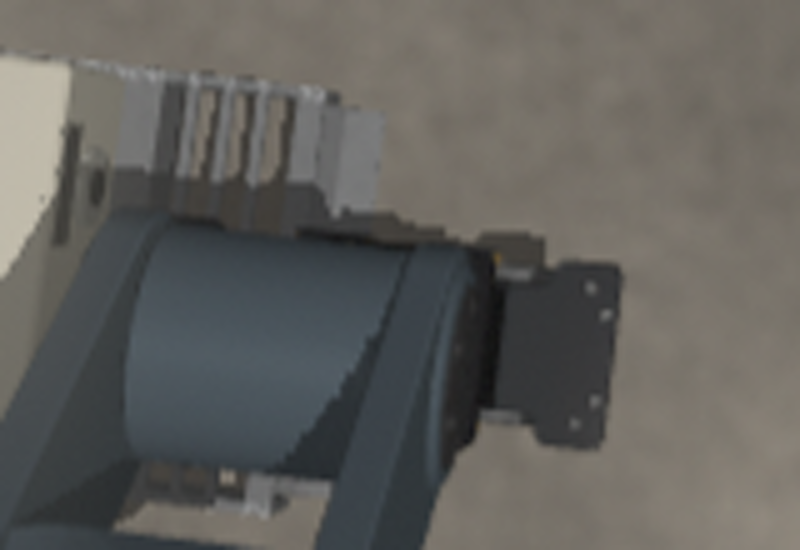

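The arm hides the tip, so force has to guide from here. Going down to just above contact.

Emit:
servo_tool --rows '[1, 0, 0.0, 0.003, 0, 1, 0, 0, 0.002, 0, 1, 0, 0, 0.001, 0, 1, 0, 0, 0.001, 0, 1, 0, 0, 0, 0]'

```text
time: 9.38
position: [0.5299, 0.0521, 0.0252]
tool_rot: [0.052, 0.999, 0.0, -0.0]
ft_force: [0.4, 0.5, -0.7]
grip_width: 0.0158
grip_force: 60.0
```

```bash
python3 -c "
from h import *
F(4)"
```

```text
t 9.58 F tool [-0.05  0.1   0.83] sd [0.38 0.36 0.38] M [-0.004  0.005 -0.029] sd [0.025 0.009 0.024]
foot riser mm 45.6 0.7 z 25.58 M/.095: -0.05
```

Emit:
servo_tool --rows '[1, 0, 0, 0.0005, 0, 1, 0, 0, 0.0005, 0, 1, 0, 0, 0, 0]'

```text
time: 9.83
position: [0.5301, 0.0521, 0.0245]
tool_rot: [0.052, 0.999, -0.0, 0.0]
ft_force: [-0.5, -0.0, -1.0]
grip_width: 0.0156
grip_force: 60.0
```

```bash
python3 -c "
from h import *
F(4)"
```

```text
t 10.03 F tool [-0.15  0.07  1.25] sd [0.31 0.43 0.66] M [-0.028 -0.001  0.017] sd [0.011 0.008 0.021]
foot riser mm 45.6 0.7 z 24.56 M/.095: -0.29
```

Emit:
servo_tool --rows '[1, 0, 0, 0.0004, 0, 1, 0, 0, 0.0004, 0, 1, 0, 0, 0, 0]'

```text
time: 10.28
position: [0.5302, 0.052, 0.024]
tool_rot: [0.052, 0.999, 0.0, 0.0]
ft_force: [-0.3, -1.0, 3.3]
grip_width: 0.0157
grip_force: 60.0
```

```bash
python3 -c "
from h import *
F(4)"
```

```text
t 10.48 F tool [ 0.48 -0.92 -2.62] sd [0.3  0.6  0.32] M [-0.138  0.107 -0.029] sd [0.011 0.024 0.029]
foot riser mm 45.5 0.6 z 23.97 M/.095: -1.45
```

Emit:
servo_tool --rows '[1, 0, 0, 0.0004, 0, 1, 0, 0, 0.0003, 0, 1, 0, 0, 0, 0]'

```text
time: 10.73
position: [0.5303, 0.0519, 0.0236]
tool_rot: [0.052, 0.999, -0.0, 0.0]
ft_force: [-0.9, -1.5, 6.2]
grip_width: 0.0153
grip_force: 60.0
```

```bash
python3 -c "
from h import *
F(4)"
```

```text
t 10.93 F tool [ 0.54 -1.84 -5.87] sd [0.17 0.26 0.5 ] M [-0.347  0.183 -0.091] sd [0.018 0.023 0.03 ]
foot riser mm 45.4 0.5 z 23.58 M/.095: -3.65
```

About 7 N, more than I want. Backing off to about 3.5 N before dragging.

Emit:
servo_tool --rows '[1, 0, 0, -0.0007, 0, 1, 0, 0, 0, 0]'

```text
time: 11.1
position: [0.5302, 0.052, 0.0239]
tool_rot: [0.052, 0.999, -0.0, 0.0]
ft_force: [-0.6, -1.0, 2.9]
grip_width: 0.0156
grip_force: 60.0
```

Emit:
servo_tool --rows '[1, 0, -0.0015, 0, 0, 1, 0, -0.0015, 0, 0, 1, 0, -0.001, 0, 0, 1, 0, 0, 0, 0]'

```text
time: 11.43
position: [0.5299, 0.0481, 0.0238]
tool_rot: [0.053, 0.999, 0.0, 0.0]
ft_force: [-0.4, -0.6, 3.4]
grip_width: 0.015
grip_force: 60.0
```

```bash
python3 -c "
from h import *
F(4)"
```

```text
t 11.63 F tool [ 0.    1.03 -3.52] sd [0.08 0.48 0.32] M [-0.643  0.011 -0.005] sd [0.03  0.016 0.021]
foot riser mm 41.6 0.5 z 23.81 M/.095: -6.77
```

Drag resistance is about 1 N, so the disc is sliding along with the foot. Continuing on the flat.

Emit:
servo_tool --rows '[1, 0, -0.0015, -0.0001, 0, 1, 0, -0.0015, 0, 0, 1, 0, -0.0015, 0, 0, 1, 0, -0.0015, 0, 0, 1, 0, -0.0015, 0, 0]'

```text
time: 12.05
position: [0.5288, 0.0405, 0.0238]
tool_rot: [0.052, 0.999, 0.0, -0.0]
ft_force: [-0.2, 0.6, 2.6]
grip_width: 0.0152
grip_force: 60.0
```

```bash
python3 -c "
from h import *
F(3)"
```

```text
t 12.2 F tool [ 0.16 -0.01 -3.66] sd [0.13 0.46 0.35] M [-0.486 -0.004 -0.014] sd [0.081 0.008 0.015]
foot riser mm 33.7 0.8 z 23.88 M/.095: -5.12
```

Emit:
servo_tool --rows '[1, 0, -0.0015, 0, 0, 1, 0, -0.0015, 0, 0, 1, 0, -0.0015, 0, 0, 1, 0, -0.0015, 0, 0, 1, 0, 0, 0, 0]'

```text
time: 12.62
position: [0.5282, 0.0344, 0.0238]
tool_rot: [0.052, 0.999, -0.0, -0.0]
ft_force: [0.1, -0.8, 3.5]
grip_width: 0.0158
grip_force: 60.0
```

```bash
python3 -c "
from h import *
F(3)"
```

```text
t 12.77 F tool [ 0.3  -0.16 -3.48] sd [0.25 0.51 0.28] M [-0.403 -0.    -0.026] sd [0.041 0.028 0.01 ]
foot riser mm 27.8 0.7 z 23.86 M/.095: -4.24
```

Emit:
servo_tool --rows '[1, 0, -0.001, 0, 0, 1, 0, -0.001, 0, 0, 1, 0, -0.001, -0.0001, 0, 1, 0, -0.001, -0.0001, 0]'

```text
time: 13.1
position: [0.5278, 0.0309, 0.024]
tool_rot: [0.052, 0.999, 0.0, -0.0]
ft_force: [0.3, 2.7, 2.5]
grip_width: 0.0154
grip_force: 60.0
```

```bash
python3 -c "
from h import *
F(3)"
```

```text
t 13.25 F tool [-0.14  2.44 -3.17] sd [0.78 0.45 0.2 ] M [-0.823  0.021 -0.038] sd [0.061 0.035 0.017]
foot riser mm 24.1 0.8 z 24.05 M/.095: -8.66
```

Emit:
servo_tool --rows '[1, 0, -0.001, -0.0001, 0, 1, 0, -0.001, -0.0001, 0, 1, 0, -0.001, -0.0001, 0]'

```text
time: 13.5
position: [0.5275, 0.0279, 0.0244]
tool_rot: [0.052, 0.999, 0.0, 0.0]
ft_force: [-0.2, 2.8, 4.3]
grip_width: 0.0156
grip_force: 60.0
```

```bash
python3 -c "
from h import *
F(3)"
```

```text
t 13.65 F tool [-0.01  2.16 -4.22] sd [0.5  0.7  0.88] M [-1.063  0.018 -0.002] sd [0.025 0.03  0.002]
foot riser mm 21.0 0.7 z 24.46 M/.095: -11.18
```

Emit:
servo_tool --rows '[1, 0, -0.001, -0.0003, 0, 1, 0, -0.001, -0.0002, 0, 1, 0, -0.001, -0.0002, 0]'

```text
time: 13.9
position: [0.5273, 0.0247, 0.0251]
tool_rot: [0.052, 0.999, 0.0, 0.0]
ft_force: [0.8, 3.3, 3.8]
grip_width: 0.0155
grip_force: 60.0
```

```bash
python3 -c "
from h import *
F(3)"
```

```text
t 14.05 F tool [ 0.08  2.61 -4.16] sd [0.36 0.25 0.36] M [-0.975  0.019  0.007] sd [0.023 0.018 0.018]
foot riser mm 17.9 0.7 z 25.12 M/.095: -10.27
```

Emit:
servo_tool --rows '[1, 0, -0.001, -0.0002, 0, 1, 0, -0.001, -0.0002, 0, 1, 0, -0.001, -0.0002, 0]'

```text
time: 14.3
position: [0.5269, 0.0218, 0.0257]
tool_rot: [0.052, 0.999, 0.0, 0.0]
ft_force: [0.6, 3.9, 3.9]
grip_width: 0.0158
grip_force: 60.0
```

```bash
python3 -c "
from h import *
F(3)"
```

```text
t 14.45 F tool [ 0.07  2.47 -4.25] sd [0.28 0.48 0.54] M [-1.063  0.008 -0.021] sd [0.05  0.047 0.019]
foot riser mm 14.9 0.7 z 25.7 M/.095: -11.18
```

Emit:
servo_tool --rows '[1, 0, -0.001, -0.0003, 0, 1, 0, -0.001, -0.0002, 0, 1, 0, -0.001, -0.0002, 0]'

```text
time: 14.7
position: [0.5266, 0.0187, 0.0263]
tool_rot: [0.052, 0.999, 0.0, -0.0]
ft_force: [0.3, 3.2, 4.3]
grip_width: 0.0154
grip_force: 60.0
```

```bash
python3 -c "
from h import *
F(3)"
```

```text
t 14.85 F tool [ 0.03  2.18 -4.02] sd [0.18 0.42 0.45] M [-1.047e+00  1.700e-02 -1.000e-03] sd [0.02  0.023 0.009]
foot riser mm 11.9 0.7 z 26.39 M/.095: -11.02
```

Emit:
servo_tool --rows '[1, 0, -0.001, -0.0002, 0, 1, 0, -0.001, -0.0002, 0, 1, 0, -0.001, -0.0002, 0]'

```text
time: 15.1
position: [0.5262, 0.0158, 0.027]
tool_rot: [0.052, 0.999, 0.0, -0.0]
ft_force: [0.4, 2.2, 4.0]
grip_width: 0.0155
grip_force: 60.0
```

```bash
python3 -c "
from h import *
F(3)"
```

```text
t 15.25 F tool [-0.26  2.65 -4.37] sd [0.12 0.18 0.56] M [-1.003  0.039 -0.006] sd [0.05  0.009 0.018]
foot riser mm 8.9 0.7 z 26.99 M/.095: -10.56
```

Emit:
servo_tool --rows '[1, 0, -0.001, -0.0003, 0, 1, 0, -0.001, -0.0002, 0, 1, 0, -0.001, -0.0002, 0]'

```text
time: 15.5
position: [0.5259, 0.0128, 0.0276]
tool_rot: [0.052, 0.999, 0.0, -0.0]
ft_force: [0.3, 2.6, 3.6]
grip_width: 0.0154
grip_force: 60.0
```

```bash
python3 -c "
from h import *
F(3)"
```

```text
t 15.65 F tool [ 0.2   2.81 -3.81] sd [0.15 0.33 0.31] M [-0.967  0.027 -0.045] sd [0.075 0.034 0.033]
foot riser mm 5.9 0.7 z 27.67 M/.095: -10.17
```

Emit:
servo_tool --rows '[1, 0, -0.001, -0.0002, 0, 1, 0, -0.001, -0.0002, 0, 1, 0, -0.001, -0.0002, 0]'

```text
time: 15.9
position: [0.5256, 0.0099, 0.0283]
tool_rot: [0.052, 0.999, 0.0, -0.0]
ft_force: [0.3, 3.0, 5.2]
grip_width: 0.0154
grip_force: 60.0
```

```bash
python3 -c "
from h import *
F(3)"
```

```text
t 16.05 F tool [-0.28  3.1  -4.26] sd [0.31 0.26 0.08] M [-1.175  0.032 -0.013] sd [0.016 0.035 0.032]
foot riser mm 3.0 0.7 z 28.37 M/.095: -12.37
```

Emit:
servo_tool --rows '[1, 0, -0.001, -0.0004, 0, 1, 0, -0.001, -0.0003, 0, 1, 0, -0.001, -0.0002, 0]'

```text
time: 16.3
position: [0.5254, 0.0066, 0.0292]
tool_rot: [0.052, 0.999, -0.0, 0.0]
ft_force: [0.1, 2.0, 4.9]
grip_width: 0.0155
grip_force: 60.0
```

```bash
python3 -c "
from h import *
F(3)"
```

```text
t 16.45 F tool [ 0.34  0.97 -4.57] sd [0.35 0.35 0.26] M [-0.767  0.021 -0.001] sd [0.045 0.021 0.02 ]
foot riser mm -0.4 0.7 z 29.19 M/.095: -8.07
```

Emit:
servo_tool --rows '[1, 0, -0.001, -0.0003, 0, 1, 0, -0.001, -0.0002, 0]'

```text
time: 16.62
position: [0.5251, 0.0045, 0.0296]
tool_rot: [0.052, 0.999, -0.0, -0.0]
ft_force: [1.0, 0.4, 1.3]
grip_width: 0.0155
grip_force: 60.0
```

```bash
python3 -c "
from h import *
F(3)"
```

```text
t 16.77 F tool [ 0.17  0.01 -2.64] sd [0.44 0.2  0.52] M [-0.291 -0.005 -0.023] sd [0.01  0.017 0.006]
foot riser mm -2.4 0.8 z 29.5 M/.095: -3.06
```

Emit:
servo_tool --rows '[1, 0, -0.001, 0, 0, 1, 0, -0.001, 0, 0]'

```text
time: 16.93
position: [0.5248, 0.0027, 0.0294]
tool_rot: [0.052, 0.999, -0.0, -0.0]
ft_force: [0.4, 0.5, 0.4]
grip_width: 0.0157
grip_force: 60.0
```

```bash
python3 -c "
from h import *
F(3)"
```

```text
t 17.08 F tool [-0.12  0.1  -0.32] sd [0.69 0.04 0.37] M [-0.082 -0.03   0.007] sd [0.005 0.043 0.024]
foot riser mm -4.2 0.9 z 29.41 M/.095: -0.87
```

Emit:
servo_tool --rows '[1, 0, 0, 0.0003, 0, 1, 0, 0, 0.0003, 0, 1, 0, -0.001, 0.0003, 0]'

```text
time: 17.33
position: [0.5248, 0.002, 0.0289]
tool_rot: [0.052, 0.999, 0.0, 0.0]
ft_force: [0.5, -0.1, 3.1]
grip_width: 0.0156
grip_force: 60.0
```

```bash
python3 -c "
from h import *
F(3)"
```

```text
t 17.48 F tool [ 0.56 -0.31 -2.77] sd [0.58 0.67 0.55] M [-0.336  0.058 -0.036] sd [0.036 0.011 0.025]
foot riser mm -5.0 0.8 z 28.87 M/.095: -3.54
```

Emit:
servo_tool --rows '[1, 0, -0.001, 0.0003, 0, 1, 0, -0.001, 0.0003, 0]'

```text
time: 17.65
position: [0.5248, -0.0001, 0.0283]
tool_rot: [0.052, 0.999, 0.0, 0.0]
ft_force: [-0.1, 0.1, 2.8]
grip_width: 0.0159
grip_force: 60.0
```

```bash
python3 -c "
from h import *
F(3)"
```

```text
t 17.8 F tool [ 0.2  -0.29 -2.65] sd [0.49 0.21 0.62] M [-0.308  0.001 -0.012] sd [0.022 0.002 0.013]
foot riser mm -7.1 0.6 z 28.17 M/.095: -3.24
```

Emit:
servo_tool --rows '[1, 0, -0.001, 0.0003, 0, 1, 0, -0.001, 0.0003, 0]'

```text
time: 17.97
position: [0.5245, -0.0021, 0.0276]
tool_rot: [0.052, 0.999, 0.0, 0.0]
ft_force: [0.0, 0.3, 2.1]
grip_width: 0.0157
grip_force: 60.0
```

```bash
python3 -c "
from h import *
F(3)"
```

```text
t 18.12 F tool [-0.12 -0.39 -3.05] sd [0.24 0.48 0.54] M [-0.304 -0.012 -0.006] sd [0.07  0.02  0.013]
foot riser mm -9.1 0.7 z 27.52 M/.095: -3.2
```

Emit:
servo_tool --rows '[1, 0, -0.001, 0.0003, 0, 1, 0, -0.001, 0.0002, 0, 1, 0, -0.001, 0.0002, 0]'

```text
time: 18.37
position: [0.524, -0.0051, 0.0267]
tool_rot: [0.052, 0.999, 0.0, -0.0]
ft_force: [-1.2, 0.5, 3.1]
grip_width: 0.0159
grip_force: 60.0
```

```bash
python3 -c "
from h import *
F(3)"
```

```text
t 18.52 F tool [-0.07 -0.87 -2.22] sd [0.65 0.46 0.2 ] M [-0.303 -0.002 -0.002] sd [0.045 0.017 0.016]
foot riser mm -12.1 0.8 z 26.75 M/.095: -3.19
```

Emit:
servo_tool --rows '[1, 0, -0.001, 0.0002, 0, 1, 0, -0.001, 0.0002, 0, 1, 0, -0.001, 0.0002, 0]'

```text
time: 18.77
position: [0.5236, -0.008, 0.0262]
tool_rot: [0.052, 0.999, 0.0, -0.0]
ft_force: [-0.7, 0.4, 2.8]
grip_width: 0.0157
grip_force: 60.0
```

```bash
python3 -c "
from h import *
F(3)"
```

```text
t 18.92 F tool [ 0.02  0.03 -2.77] sd [0.34 0.98 0.16] M [-0.452 -0.003 -0.013] sd [0.054 0.02  0.012]
foot riser mm -15.0 0.8 z 26.23 M/.095: -4.76
```

Emit:
servo_tool --rows '[1, 0, -0.001, 0.0002, 0, 1, 0, -0.001, 0.0002, 0, 1, 0, -0.001, 0.0002, 0]'

```text
time: 19.17
position: [0.5235, -0.011, 0.0257]
tool_rot: [0.052, 0.999, 0.0, 0.0]
ft_force: [-0.1, 0.8, 3.7]
grip_width: 0.0151
grip_force: 60.0
```

```bash
python3 -c "
from h import *
F(3)"
```

```text
t 19.32 F tool [ 0.65  0.71 -3.74] sd [0.14 0.64 0.26] M [-0.528  0.025  0.022] sd [0.057 0.046 0.029]
foot riser mm -18.1 0.7 z 25.71 M/.095: -5.56
```

Emit:
servo_tool --rows '[1, 0, -0.001, 0.0002, 0, 1, 0, -0.001, 0.0001, 0, 1, 0, -0.001, 0.0002, 0]'

```text
time: 19.57
position: [0.5232, -0.0141, 0.0252]
tool_rot: [0.052, 0.999, 0.0, 0.0]
ft_force: [0.1, 1.7, 4.4]
grip_width: 0.0154
grip_force: 60.0
```

```bash
python3 -c "
from h import *
F(3)"
```

```text
t 19.72 F tool [-0.33 -0.04 -3.88] sd [0.01 0.72 0.32] M [-0.607 -0.026  0.014] sd [0.064 0.033 0.017]
foot riser mm -21.1 0.6 z 25.22 M/.095: -6.39
```

Emit:
servo_tool --rows '[1, 0, -0.001, 0.0001, 0, 1, 0, -0.001, 0.0001, 0, 1, 0, -0.001, 0.0001, 0]'

```text
time: 19.97
position: [0.5228, -0.0171, 0.0248]
tool_rot: [0.052, 0.999, 0.0, 0.0]
ft_force: [0.9, 1.4, 4.1]
grip_width: 0.0156
grip_force: 60.0
```

```bash
python3 -c "
from h import *
F(3)"
```

```text
t 20.12 F tool [-0.32  0.23 -3.58] sd [0.4  0.25 0.24] M [-0.569 -0.029 -0.02 ] sd [0.052 0.011 0.025]
foot riser mm -24.1 0.7 z 24.84 M/.095: -5.98
```

Emit:
servo_tool --rows '[1, 0, -0.001, 0.0002, 0, 1, 0, -0.001, 0.0001, 0, 1, 0, -0.001, 0.0002, 0]'

```text
time: 20.37
position: [0.5225, -0.02, 0.0244]
tool_rot: [0.052, 0.999, 0.0, -0.0]
ft_force: [1.0, 1.5, 4.9]
grip_width: 0.0151
grip_force: 60.0
```

```bash
python3 -c "
from h import *
F(3)"
```

```text
t 20.52 F tool [ 0.34  0.92 -4.81] sd [0.14 0.27 0.4 ] M [-0.691  0.035  0.006] sd [0.052 0.014 0.03 ]
foot riser mm -27.1 0.7 z 24.38 M/.095: -7.28
```

Emit:
servo_tool --rows '[1, 0, -0.001, 0, 0, 1, 0, -0.001, 0, 0, 1, 0, -0.001, 0, 0]'

```text
time: 20.77
position: [0.5221, -0.0231, 0.0242]
tool_rot: [0.052, 0.999, -0.0, -0.0]
ft_force: [0.7, 1.0, 3.7]
grip_width: 0.0152
grip_force: 60.0
```

```bash
python3 -c "
from h import *
F(3)"
```

```text
t 20.92 F tool [ 0.36  0.59 -2.55] sd [0.28 0.48 0.26] M [-0.461 -0.014 -0.02 ] sd [0.054 0.028 0.015]
foot riser mm -30.2 0.8 z 24.23 M/.095: -4.86
```

Emit:
servo_tool --rows '[1, 0, -0.001, 0.0001, 0, 1, 0, -0.001, 0.0001, 0, 1, 0, -0.001, 0, 0, 1, 0, -0.001, 0, 0]'

```text
time: 21.25
position: [0.5216, -0.027, 0.024]
tool_rot: [0.052, 0.999, 0.0, -0.0]
ft_force: [0.1, 1.2, 1.8]
grip_width: 0.0156
grip_force: 60.0
```

```bash
python3 -c "
from h import *
F(3)"
```

```text
t 21.4 F tool [ 0.42  0.57 -1.43] sd [0.35 0.39 0.17] M [-0.335  0.025 -0.001] sd [0.056 0.027 0.018]
foot riser mm -34.2 0.9 z 24.05 M/.095: -3.52
```

Emit:
servo_tool --rows '[1, 0, -0.001, 0.0002, 0, 1, 0, -0.001, 0.0001, 0, 1, 0, -0.001, 0, 0, 1, 0, -0.001, 0, 0]'

```text
time: 21.73
position: [0.5214, -0.031, 0.0239]
tool_rot: [0.052, 0.999, 0.0, 0.0]
ft_force: [-0.8, 1.9, 2.0]
grip_width: 0.0155
grip_force: 60.0
```

```bash
python3 -c "
from h import *
F(3)"
```

```text
t 21.88 F tool [ 0.28  0.69 -3.55] sd [0.18 0.43 0.38] M [-0.468  0.027 -0.019] sd [0.058 0.02  0.019]
foot riser mm -38.1 0.7 z 23.91 M/.095: -4.93
```

Emit:
servo_tool --rows '[1, 0, -0.0015, 0, 0, 1, 0, -0.0015, 0, 0, 1, 0, -0.0015, 0, 0, 1, 0, -0.0015, 0, 0]'

```text
time: 22.22
position: [0.5208, -0.037, 0.0239]
tool_rot: [0.052, 0.999, 0.0, 0.0]
ft_force: [0.3, 1.3, 3.3]
grip_width: 0.0152
grip_force: 60.0
```

```bash
python3 -c "
from h import *
F(3)"
```

```text
t 22.37 F tool [ 0.12  0.53 -2.35] sd [0.49 0.2  0.59] M [-0.484  0.042 -0.038] sd [0.053 0.02  0.033]
foot riser mm -44.3 0.6 z 23.9 M/.095: -5.09
```

Emit:
servo_tool --rows '[1, 0, -0.0015, 0, 0, 1, 0, -0.002, 0, 0, 1, 0, -0.002, 0, 0, 1, 0, -0.002, 0, 0, 1, 0, -0.002, 0, 0]'

```text
time: 22.78
position: [0.5197, -0.0466, 0.0239]
tool_rot: [0.052, 0.999, 0.0, -0.0]
ft_force: [0.2, 2.0, 3.1]
grip_width: 0.0154
grip_force: 60.0
```

```bash
python3 -c "
from h import *
F(3)"
```

```text
t 22.93 F tool [-0.06 -0.34 -3.27] sd [0.86 0.8  0.58] M [-0.422  0.084 -0.005] sd [0.069 0.004 0.034]
foot riser mm -53.9 0.6 z 23.89 M/.095: -4.45
```

Emit:
servo_tool --rows '[1, 0, -0.002, 0, 0, 1, 0, -0.002, 0, 0, 1, 0, -0.002, 0, 0, 1, 0, -0.002, 0, 0, 1, 0, -0.002, 0, 0]'

```text
time: 23.35
position: [0.5186, -0.0564, 0.0238]
tool_rot: [0.052, 0.999, 0.0, -0.0]
ft_force: [0.9, 0.6, 3.3]
grip_width: 0.0155
grip_force: 60.0
```

```bash
python3 -c "
from h import *
F(3)"
```

```text
t 23.5 F tool [ 0.37 -0.14 -3.42] sd [0.29 0.58 0.09] M [-0.437  0.066 -0.033] sd [0.093 0.024 0.013]
foot riser mm -63.9 0.7 z 23.88 M/.095: -4.6
```

Emit:
servo_tool --rows '[1, 0, -0.002, 0, 0, 1, 0, -0.002, 0, 0, 1, 0, -0.002, 0, 0, 1, 0, -0.002, 0, 0, 1, 0, -0.002, 0, 0]'

```text
time: 23.92
position: [0.5176, -0.0664, 0.0238]
tool_rot: [0.052, 0.999, 0.0, 0.0]
ft_force: [-0.5, 1.1, 3.3]
grip_width: 0.0154
grip_force: 60.0
```

```bash
python3 - <<'E'
from h import *
F(3)
p=robot.camera('side'); print([(np.round(x['at'],4),x['score']) for x in robot.place_of(p,'disc')[:2]])
crop(p,190,150,130,100,6,'pics/c7.png')
E
```

```text
t 24.07 F tool [ 0.27  0.07 -3.35] sd [0.13 0.36 0.22] M [-0.423  0.071 -0.052] sd [0.114 0.043 0.013]
foot riser mm -73.9 0.6 z 23.9 M/.095: -4.45
[]
```

View pics/c7.png

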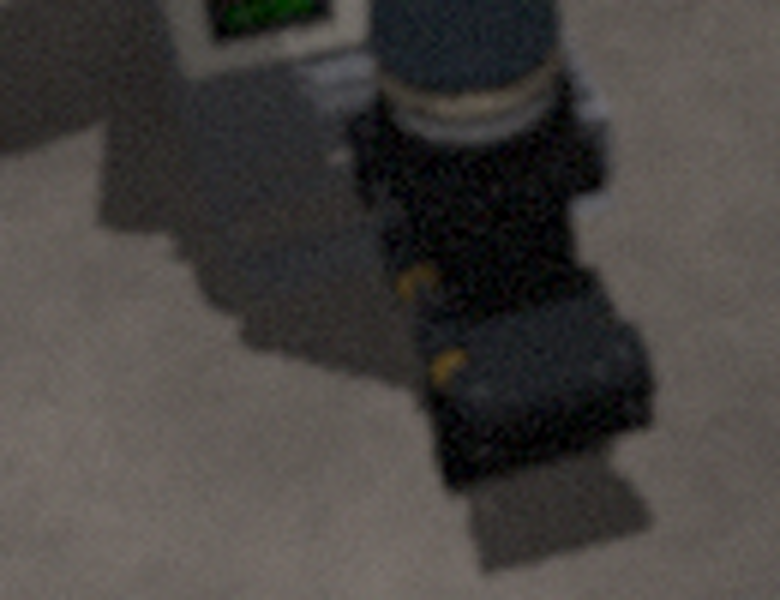

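The disc is hidden by the gripper in this view. The height (5.4 mm above the bench-standing level) and the ~4.5 N load show the foot is still on it. Dragging on for more clearance.

Emit:
servo_tool --rows '[1, 0, -0.002, 0, 0, 1, 0, -0.002, 0, 0, 1, 0, -0.002, 0, 0, 1, 0, -0.002, 0, 0, 1, 0, -0.002, 0, 0]'

```text
time: 24.58
position: [0.5166, -0.0763, 0.0238]
tool_rot: [0.052, 0.999, 0.0, -0.0]
ft_force: [0.6, 2.5, 2.4]
grip_width: 0.0156
grip_force: 60.0
```

Emit:
servo_tool --rows '[1, 0, -0.002, 0, 0, 1, 0, -0.002, 0, 0, 1, 0, -0.002, 0, 0, 1, 0, -0.002, 0, 0, 1, 0, -0.002, 0, 0]'

```text
time: 25.0
position: [0.5155, -0.0864, 0.0239]
tool_rot: [0.052, 0.999, 0.0, -0.0]
ft_force: [0.0, 1.0, 4.0]
grip_width: 0.0156
grip_force: 60.0
```

Emit:
servo_tool --rows '[1, 0, 0, 0, 0, 1, 0, 0, 0, 0, 1, 0, 0, -0.001, 0, 1, 0, 0, -0.002, 0, 1, 0, 0, -0.005, 0]'

```text
time: 25.42
position: [0.5149, -0.086, 0.0313]
tool_rot: [0.052, 0.999, 0.0, -0.001]
ft_force: [0.7, -0.0, -0.6]
grip_width: 0.0155
grip_force: 60.0
```

Emit:
servo_tool --rows '[1, 0, 0, -0.01, 0, 1, 0, 0, -0.01, 0, 1, 0, -0.02, 0, 0, 1, 0, -0.02, 0, 0, 1, 0, -0.02, 0, 0]'

```text
time: 25.83
position: [0.5098, -0.1464, 0.0532]
tool_rot: [0.052, 0.999, -0.0, 0.001]
ft_force: [0.5, 0.9, -2.1]
grip_width: 0.0158
grip_force: 60.0
```

Emit:
servo_tool --rows '[1, 0, -0.02, 0, 0, 1, 0, -0.02, 0, 0, 1, 0, 0, 0, 0, 1, 0, 0, 0, 0]'

```text
time: 26.17
position: [0.5054, -0.1867, 0.0528]
tool_rot: [0.053, 0.999, -0.0, 0.001]
ft_force: [-0.8, 1.2, -1.0]
grip_width: 0.0153
grip_force: 60.0
```

```bash
python3 - <<'E'
from h import *
F(3)
for c in ('side','top'):
  p=robot.camera(c); print(c,[(np.round(x['at'],4),round(x['score'],2)) for x in robot.place_of(p,'disc')[:2]+robot.place_of(p,'probe_foot')[:1]])
crop(p,200,180,160,110,5,'pics/c8.png')
E
```

```text
t 26.32 F tool [0.34 0.08 1.58] sd [0.14 0.6  0.31] M [-0.022 -0.003 -0.004] sd [0.013 0.028 0.02 ]
foot riser mm -192.5 1.1 z 52.21 M/.095: -0.23
side []
top [(array([ 0.5111, -0.0893,  0.0345]), 0.39)]
```

View pics/c8.png

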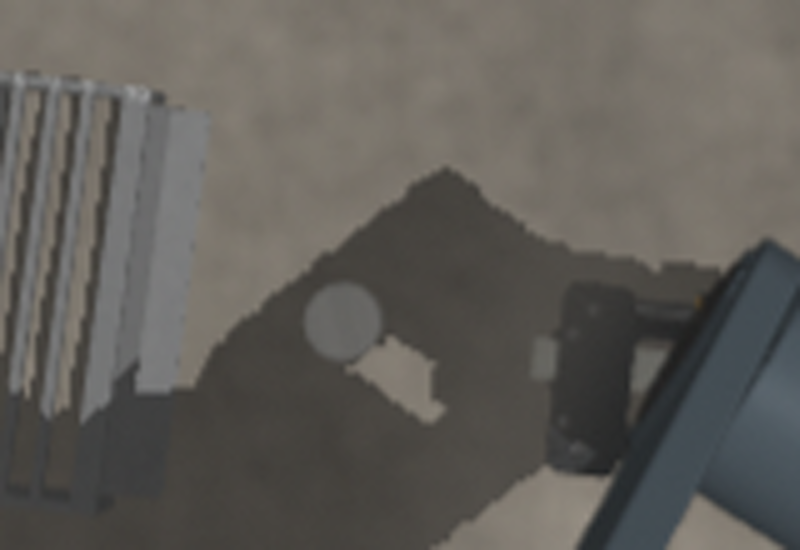

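The disc lies flat at (268.6,244.2), about 57 mm from the strip's edge, and the blade tip is well clear of it at crop (540,358). Now standing the probe down.

Emit:
servo_tool --rows '[1, 0, 0, 0.012, 0, 1, 0, 0, 0.012, 0, 1, 0, 0, 0.005, 0, 1, 0, 0, 0.002, 0, 1, 0, 0, 0, 0]'

```text
time: 27.03
position: [0.5049, -0.1853, 0.0204]
tool_rot: [0.052, 0.999, 0.0, -0.001]
ft_force: [-1.0, -1.4, -0.3]
grip_width: 0.0154
grip_force: 60.0
```

Emit:
servo_tool --rows '[1, 0, 0, 0.0005, 0, 1, 0, 0, 0.0005, 0, 1, 0, 0, 0.0005, 0, 1, 0, 0, 0, 0]'

```text
time: 27.37
position: [0.5053, -0.1857, 0.0197]
tool_rot: [0.052, 0.999, -0.0, 0.0]
ft_force: [1.5, -0.4, -1.0]
grip_width: 0.0156
grip_force: 60.0
```

```bash
python3 -c "
from h import *
F(3)"
```

```text
t 27.52 F tool [-0.21 -0.4   0.42] sd [0.39 0.27 0.35] M [-0.001 -0.007  0.011] sd [0.018 0.005 0.038]
foot riser mm -193.5 0.6 z 19.57 M/.095: -0.01
```

Not fully down yet. Lowering about 1 mm more, then releasing gently.

Emit:
servo_tool --rows '[1, 0, 0, 0.0005, 0, 1, 0, 0, 0.0005, 0, 1, 0, 0, 0.0003, 0, 1, 0, 0, 0, 0]'

```text
time: 27.85
position: [0.5052, -0.1856, 0.0184]
tool_rot: [0.052, 0.999, -0.0, 0.0]
ft_force: [-0.9, -0.0, 3.7]
grip_width: 0.0154
grip_force: 60.0
```

```bash
python3 -c "
from h import *
F(3)"
```

```text
t 28.0 F tool [ 0.15  0.1  -4.51] sd [0.35 0.33 0.16] M [-0.037  0.177 -0.019] sd [0.048 0.022 0.023]
foot riser mm -193.5 0.7 z 18.43 M/.095: -0.39
```

Emit:
servo_tool --rows '[-0.2, 0, 0, 0, 0, -0.2, 0, 0, 0, 0, -0.2, 0, 0, 0, 0, -0.2, 0, 0, 0, 0, -0.2, 0, 0, 0, 0]' --newtons 10

```text
time: 28.42
position: [0.505, -0.1856, 0.0178]
tool_rot: [0.052, 0.999, 0.0, -0.0]
ft_force: [0.2, 0.1, 0.2]
grip_width: 0.0412
grip_force: 0.0
```

Emit:
servo_tool --rows '[-0.2, 0, 0, 0, 0, -0.2, 0, 0, 0, 0, -0.2, 0, 0, 0, 0, -0.2, 0, 0, 0, 0, -0.2, 0, 0, 0, 0]'

```text
time: 28.83
position: [0.5051, -0.1856, 0.0181]
tool_rot: [0.052, 0.999, -0.0, 0.0]
ft_force: [-0.9, -0.5, -0.3]
grip_width: 0.0519
grip_force: 0.0
```

Released. Going straight up, then moving aside so the cameras can see.

Emit:
servo_tool --rows '[-0.2, 0, 0, -0.01, 0, -0.2, 0, 0, -0.02, 0, -0.2, 0, 0, -0.03, 0, -0.2, 0, 0, -0.03, 0, -0.2, 0, 0, -0.03, 0]'

```text
time: 29.25
position: [0.5047, -0.1853, 0.1398]
tool_rot: [0.052, 0.999, 0.0, -0.0]
ft_force: [1.3, -0.4, -0.0]
grip_width: 0.0521
grip_force: 0.0
```

Emit:
servo_tool --rows '[-0.2, 0, -0.01, -0.03, 0, -0.2, 0, -0.03, -0.01, 0, -0.2, 0, -0.035, 0, 0, -0.2, 0, -0.035, 0, 0, -0.2, 0, -0.035, 0, 0]'

```text
time: 29.67
position: [0.4898, -0.331, 0.1797]
tool_rot: [0.052, 0.999, -0.001, 0.001]
ft_force: [0.4, -0.4, -0.3]
grip_width: 0.0524
grip_force: 0.0
```

Emit:
servo_tool --rows '[-0.2, 0, -0.03, 0, 0, -0.2, 0, -0.03, 0, 0, -0.2, 0, 0, 0, 0, -0.2, 0, 0, 0, 0]'

```text
time: 30.0
position: [0.4831, -0.391, 0.1785]
tool_rot: [0.054, 0.999, -0.0, 0.0]
ft_force: [-0.3, 0.3, 0.1]
grip_width: 0.0525
grip_force: 0.0
```

```bash
python3 - <<'E'
from h import *
for c in ('side','top'):
  p=robot.camera(c)
  for n in ['disc','probe','probe_foot','head','cover','meter','deck']: print(c,n,[(np.round(x['at'],4).tolist(),round(x['score'],2)) for x in robot.place_of(p,n)[:1]])
crop(p,195,180,160,110,5,'pics/c9.png'); print(robot.get_obs()['time'])
E
```

```text
side disc [([0.5415, 0.1017, 0.0009], 0.65)]
side probe [([0.5018, -0.1852, 0.0011], 0.97)]
side probe_foot [([0.5138, -0.0923, 0.0007], 0.62)]
side head [([0.7674, 0.0186, 0.0021], 0.73)]
side cover [([0.7532, -0.1788, -0.0027], 0.92)]
side meter [([0.6952, -0.4081, -0.0013], 0.88)]
side deck [([0.5429, 0.1017, 0.0409], 0.82)]
top disc [([0.5302, 0.0081, -0.0024], 0.7)]
top probe [([0.5027, -0.185, 0.0], 0.76)]
top probe_foot [([0.5127, -0.0882, -0.0008], 0.86)]
top head [([0.7712, 0.0187, -0.0012], 0.72)]
top cover [([0.7457, -0.1817, -0.0005], 0.8)]
top meter [([0.6931, -0.409, 0.0001], 0.66)]
top deck [([0.5405, 0.1042, 0.0443], 0.58)]
30.8
```

View pics/c9.png

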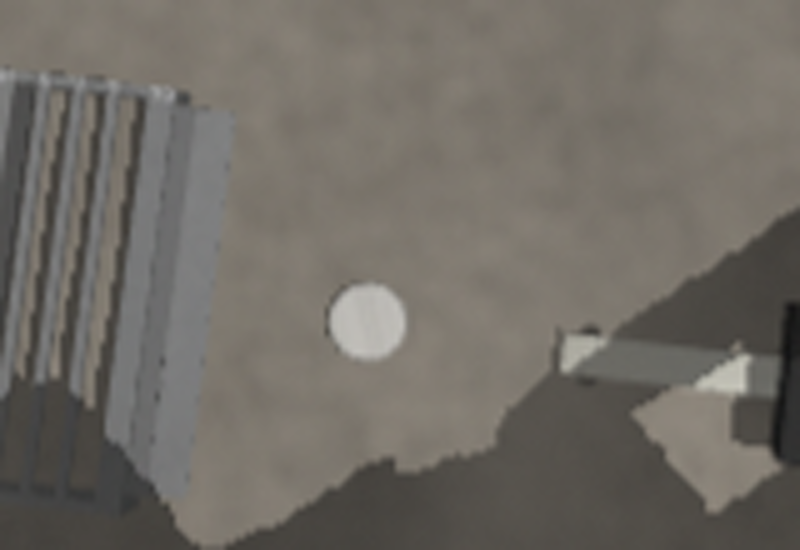

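The disc lies flat at crop (368,321), about 55 mm clear of the strip. The probe stands apart from it, with its tip at crop (575,355), and the head, cover and meter are where they started.

```bash
python3 -c "
from rig import robot
print(robot.hand_in())"
```

```text
the job is handed in; nothing more can be done
None
```

I dragged the disc out and handed the job in at about 31 s: it lies flat about 55 mm clear of the riser's entry strip, and the probe is standing free on the bench. The highest force I read on the disc was about 7 N, when the foot first touched it, and the head, cover and meter did not move.

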